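Seat a drawer rail in the pricking jig and press the punch to its depth stop

ROBOT

A 6-joint arm with a two-finger parallel gripper is mounted at the origin on the work surface. World frame = base frame: x ahead of the robot, y to its left, z up, the work surface at z = 0. Lengths are in m, angles in rad, forces in N, time in s.
With the tool pointing down it reaches from about 0.25 to 0.725 m from the base axis. Payload 4 kg.
Tool frame: the origin (TCP) lies on the centre line of the jaws, within the pads' length; the fingertips stand 14 mm ahead of it and the grasp point (between the pads) lies 5 mm behind it; z points along the fingers, x is the direction in which the jaws open and shut, and the axes are right-handed (so a half turn about z gives the same grasp; the last joint's range is limited). The gripper opens to 85 mm and grips with 20 to 120 N. Pads are 22 mm wide; open, the fingers measure 114 mm over their backs; the gripper's body (76 mm by 85 mm) begins 54 mm behind the grasp point. The pads swing forward as they close: fully open they stand 13 mm farther back than shut.
Start: joints at [-1.221, 0.241, 0.005, 1.335, 0, 1.571], TCP at [0.171, -0.47, 0.245] pointing down, gripper open.
Joint ranges: [-2.72, 2.72], [-1.05, 1.87], [-1.09, 1.28], [-1.99, 2.15], [-1.42, 1.44], [-3.14, 3.14]. Speed limits (rad/s): [2.79, 2.79, 3.14, 3.14, 3.14, 3.14].

INTERFACE

Orientations are given as a unit quaternion [x, y, z, w].
In Python, from workcell import get_obs, optics, ticket gives the robot as it stands.
- The arm moves only by the shell command python3 -m inch 'ROWS'. ROWS is JSON, a list that holds one entry, the list of rows, each a list of 5 numbers: the finger opening in cm, from 0 to 8.54, then the shift along the tool's x, y, z in cm, then the turn about the tool's z in degrees. In form: [[[fingers, dx, dy, dz, roll], ...]]. A call has exactly 5 rows; each row is the pose to reach, as a shift and turn from the pose measured when the call began, along the tool's axes at that moment; what a row does not reach only later rows make up. A row lasts 1/8 s, in which the tool goes at most 62.5 mm and 10.7 degrees, less where a joint would pass 70% of its speed; a pose out of reach is approached as far as the arm can. A call with a gripper value outside its range is refused whole. The fingers move at their own pace and stop on an object; the grip force is fixed at half the most. Time passes only in rows, so rows that repeat a pose let the fingers close, or fill a call up. It gives the time, the measured TCP pose, the force and the opening at its end, in the units of the state.
- get_obs(): the state, without advancing time (a new reading comes with each control period).
- optics.camera(name): name is "scene" or "top"; returns (picture, depth): 400x640x3 uint8, red, green, blue; 400x640 float32, m along the optical axis (not along the pixel's ray), 0 where there is no reading.
- optics.camera_info(name): a dict with "vfov" (degrees; the focal length in pixels is half the picture's height over the tangent of half this angle, whatever the lens; pixels are square), "cx", "cy" (the principal point, pixels), "k1" (the pictures are not rectified: a ray, as slopes to the right and down, at radius r is drawn at 1 + k1 r^2 times it, then the intrinsics apply), "R" (3x3) and "t" (3): a world point X has camera coordinates R X + t. Camera axes: x right, y down, z forward; pixel columns grow to the right and rows downward; lengths in m; the calibration is good to about 2 mm. A picture is of the moment at which its call begins. camera_info takes no time and is no camera call.
- ticket.job_done(): hands the job in, once; it reports no verdict.
The state is a dict: "clock": time; "joint_pos": joint angles; "joint_vel": joint speeds; "tau": joint torques, N m; "eef_pos": TCP position; "tool_rot": TCP orientation; "ft_force": force on the tool from outside, world axes, zero at the start; "ft_torque": the same for the moment, N m; "grip_width": finger opening in m.
Only numpy, scipy, OpenCV 4.12 (cv2) and the standard library are available. Lean on these libraries where they do the work, as an engineer would, in place of code of your own. Each camera call takes 0.05 s, during which the arm holds its last target.

TASK

Put the hardwood rail flat on the bench into the corner of the pricking jig, snug against both its fence and its end stop. Then press the sprung punch knob firmly down until it bottoms on the depth nut, hold it against the nut for about a second without ramming it, let it spring right back up, and leave the rail snug in the jig with your hands off. Push gently against the jig and leave the jar, the screwdriver and the offcut where they are.

Things in the scene. Friction and masses are not known exactly. Their poses are not given: they have to be found in the camera images.
- jig: Grey bench jig, fixed. Origin: inside corner of fence and end stop, at bench level; x away from the robot (within 0.3 rad), y left, z up. End stop: bar 26 mm high, face x = 0, y -45 to 0 mm. Fence: bar 26 mm high, face y = 0, x -65 to 0 mm. The seated rail lies along x, end at x = 0, long side at y = 0 (centre x -90, y -25); its last 115 mm stick out past the fence towards -x, free to be gripped.
- jig_arm (a point): Middle of the top of the jig's overhanging arm, at x -35, y -25, z 102 mm in the jig's frame, on the punch's axis. The arm is 40 mm wide (x -55 to -15), reaches over the rail to y = -48, underside 80 mm above the bench. Its column and foot stand behind the fence (y 12 to 87, x -65 to 12). The punch's point ends 28 mm above the bench when up and pricks the rail without noticeable force.
- plunger: Black punch knob, 44 mm across, flat top, on a vertical sprung rod. Origin: centre of its top, at x -35, y -25, z 160 mm in the jig's frame when up. Spring: 6 N to start, plus 0.3 N per mm. It bottoms on a steel depth nut set to another, unmeasured height each time: stroke 7 to 18 mm, then force rises steeply. Bear 4 to 12 N beyond the spring on the nut; over 20 N is ramming.
- rail_center (a point): Loose hardwood rail, plain wooden bar 180 x 50 x 22 mm, 0.1 to 0.2 kg, lying flat on the bench to the right of the jig. The point is its centre, half-way up (11 mm above its underside); its x axis runs along its length (away from the robot at first, within 0.5 rad), z up. Both ends are alike.
- screw_jar: Bystander: clear jar with steel cap, 64 mm across, 75 mm high. Origin: centre of its underside.
- driver: Bystander: screwdriver lying on the bench. Origin: under its middle.
- offcut: Bystander: plywood offcut 90 x 60 x 30 mm. Origin: centre of its underside.
Mind the look-alikes: they are no part of the job. What is shaped like the part that bears rail_center but turquoise or white is not meant.

How it is judged:
By the outcome, as a careful person would: the job done as asked, in the order asked, and still so for the second after the job is handed in, with the robot touching nothing.
It also fails if it takes over 64 s, if anything falls off the work surface, if the arm or the gripper's body presses on something with over 40 N, if the wrist force passes 120 N, or if a joint passes its speed limit or range.

## Working session

There is one attempt and no reset: what is moved stays moved. The work goes in short steps, Python scripts to look and compute and a shell command to move; the robot and the scene stay as the last step left them, time stands still between calls to the robot, and variables do not carry over. Pictures are saved under pics/ and viewed, and the job is handed in when it is done.

```bash
ls; mkdir -p pics; python3 - <<'E'
from workcell import get_obs, optics
import cv2,numpy as np
o=get_obs();print(o)
for n in("scene","top"):
    p,d=optics.camera(n); i=optics.camera_info(n); print(n,i)
    cv2.imwrite(f"pics/{n}0.png",p[:,:,::-1]); np.savez(f"pics/{n}0.npz",p=p,d=d)
E
```

```text
pics
{'clock': 0.0, 'joint_pos': array([-1.22100688e+00,  2.41423516e-01,  3.73601303e-03,  1.33520087e+00,
        1.15857177e-05,  1.57080659e+00]), 'joint_vel': array([ 7.88564921e-05,  1.13331307e-03,  1.25979537e-03, -2.12102907e-04,
       -2.25994229e-05,  1.24823215e-03]), 'tau': array([ 1.38797430e-03, -3.72321868e+01,  2.52406669e+01,  1.70319871e-02,
        9.70013002e-05, -2.07050999e-05]), 'eef_pos': array([ 0.17114827, -0.46915965,  0.24441216]), 'tool_rot': array([ 8.19356115e-01, -5.73283929e-01, -8.53752639e-04, -6.04407250e-04]), 'ft_force': array([ 0.00779399, -0.67996565, -0.3534433 ]), 'ft_torque': array([ 0.00811933,  0.04599386, -0.01058542]), 'grip_width': 0.08553644622485113}
scene {'vfov': 51.26884720396827, 'cx': 315.93680462257106, 'cy': 202.44360755886362, 'k1': -0.06182432105190937, 'R': array([[ 0.70871533,  0.70536497, -0.01352144],
       [ 0.48886739, -0.50482747, -0.71144774],
       [-0.50865631,  0.49760373, -0.70260891]]), 't': array([-0.38759606, -0.21063542,  1.64096455])}
top {'vfov': 42.6011209356937, 'cx': 314.3281432384688, 'cy': 204.35986978841925, 'k1': -0.017158272882184234, 'R': array([[ 3.75174481e-03, -9.99991995e-01,  1.39109177e-03],
       [-9.78722968e-01, -3.95733016e-03, -2.05147972e-01],
       [ 2.05151835e-01, -5.91830627e-04, -9.78729980e-01]]), 't': array([-0.03891485,  0.61101643,  1.57232947])}
```

View pics/scene0.png

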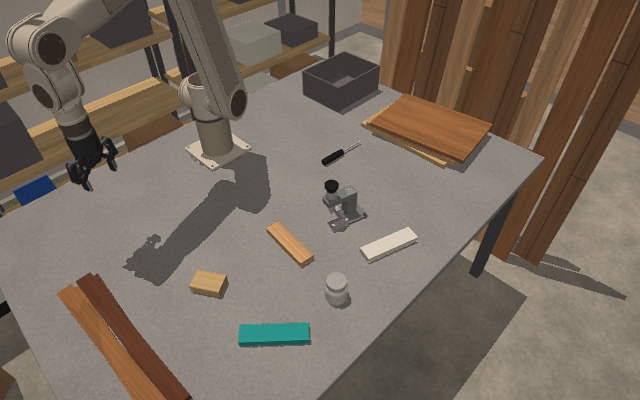

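View pics/top0.png

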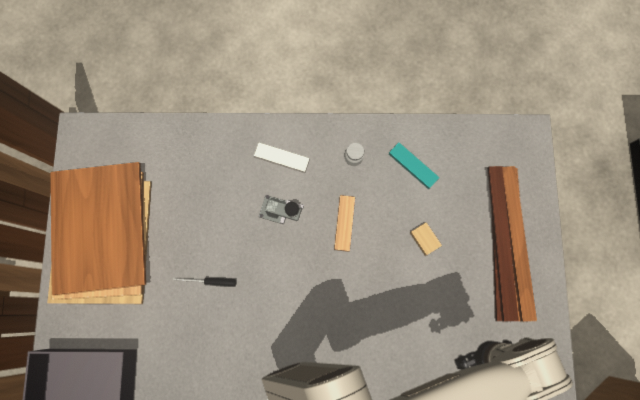

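The rail is the orange bar: top view about (345,223), scene view about (290,243). The jig, with its black knob, is at top (283,208) and scene (345,203). The jar is at top (355,153), the driver at (207,281) and the offcut at (426,238). The white and turquoise bars are the decoys.

```bash
cat > h.py <<'E'
import cv2,numpy as np
from workcell import get_obs, optics
def K(n):
    i=optics.camera_info(n); f=200/np.tan(np.radians(i['vfov']/2))
    return i,np.array([[f,0,i['cx']],[0,f,i['cy']],[0,0,1]]),np.array([i['k1'],0,0,0,0.])
def ray(n,uv):
    i,k,d=K(n); s=cv2.undistortPoints(np.array(uv,float).reshape(-1,1,2),k,d).reshape(-1,2)
    D=np.c_[s,np.ones(len(s))]@i['R']; C=-i['R'].T@i['t']; return C,D
def onz(n,uv,z):
    C,D=ray(n,uv); return C+D*((z-C[2])/D[:,2])[:,None]
def proj(n,X):
    i,k,d=K(n); return cv2.projectPoints(np.array(X,float).reshape(-1,1,3),cv2.Rodrigues(i['R'])[0],i['t'],k,d)[0].reshape(-1,2)
def tri(uvs,uvt):
    A=[];b=[]
    for n,uv in(("scene",uvs),("top",uvt)):
        C,D=ray(n,uv); D=D[0]/np.linalg.norm(D[0]); P=np.eye(3)-np.outer(D,D); A.append(P);b.append(P@C)
    x,r,_,_=np.linalg.lstsq(np.vstack(A),np.hstack(b),rcond=None); return x,np.sqrt(r)
def cloud(n,d,roi):
    x0,y0,x1,y1=roi; v,u=np.mgrid[y0:y1,x0:x1]; z=d[y0:y1,x0:x1].ravel()
    C,D=ray(n,np.c_[u.ravel(),v.ravel()]); return C+D*z[:,None]
def orange(p,roi):
    hsv=cv2.cvtColor(p,cv2.COLOR_RGB2HSV); m=((hsv[...,0]<25)&(hsv[...,1]>90)&(hsv[...,2]>110)).astype(np.uint8)
    q=np.zeros_like(m); x0,y0,x1,y1=roi; q[y0:y1,x0:x1]=m[y0:y1,x0:x1]; return q
E
python3 - <<'E'
from h import *
for n,roi in(("scene",(255,210,325,275)),("top",(325,185,365,262))):
    z=np.load(f"pics/{n}0.npz"); p,d=z['p'],z['d']
    pts=cloud(n,d,roi); m=(d[roi[1]:roi[3],roi[0]:roi[2]].ravel()>0)
    top=pts[m&(abs(pts[:,2]-.022)<.005)]
    print(n,len(top),np.percentile(pts[m][:,2],[2,50,90,98]))
    om=orange(p,roi); print(om.sum())
    sel=om[roi[1]:roi[3],roi[0]:roi[2]].ravel()>0
    print('z of orange',np.percentile(pts[sel][:,2],[5,25,50,75,95]))
    if n=="top" or 1:
        vu=np.argwhere(om); P=onz(n,vu[:,::-1],.022)
        r=cv2.minAreaRect(P[:,:2].astype(np.float32)*1000); print(r, np.round(cv2.boxPoints(r)))
    t=top[:, :2]; print('top', cv2.minAreaRect((t*1000).astype(np.float32)))
# jig crops
for n,(x0,y0,x1,y1) in(("scene",(315,170,375,235)),("top",(255,185,310,230))):
    p=np.load(f"pics/{n}0.npz")['p'][y0:y1,x0:x1]
    s=min(780/(x1-x0),590/(y1-y0)); s=int(s)
    cv2.imwrite(f"pics/jig_{n}.png",cv2.resize(p,None,fx=s,fy=s,interpolation=cv2.INTER_CUBIC)[:,:,::-1]); print(n,s)
E
```

```text
scene 771 [-0.00333707  0.0010266   0.0218356   0.02483079]
787
z of orange [0.01670759 0.02081333 0.02226558 0.0237145  0.02567971]
((569.7020263671875, -135.97958374023438), (54.06895446777344, 192.01846313476562), 81.6899185180664) [[ 471. -149.]
 [ 661. -177.]
 [ 669. -123.]
 [ 479.  -95.]]
top ((563.8988647460938, -135.64259338378906), (52.37100601196289, 184.26336669921875), 83.6694107055664)
top 679 [-0.00809934  0.00170545  0.02288492  0.02736875]
830
z of orange [0.01488776 0.01909496 0.02145965 0.02431597 0.02784219]
((560.2442016601562, -133.64450073242188), (49.09763717651367, 180.264404296875), 83.74014282226562) [[ 468. -148.]
 [ 647. -168.]
 [ 653. -119.]
 [ 473.  -99.]]
top ((560.44091796875, -134.8434600830078), (50.070926666259766, 180.23377990722656), 83.82759094238281)
scene 9
top 13
```

View pics/jig_scene.png

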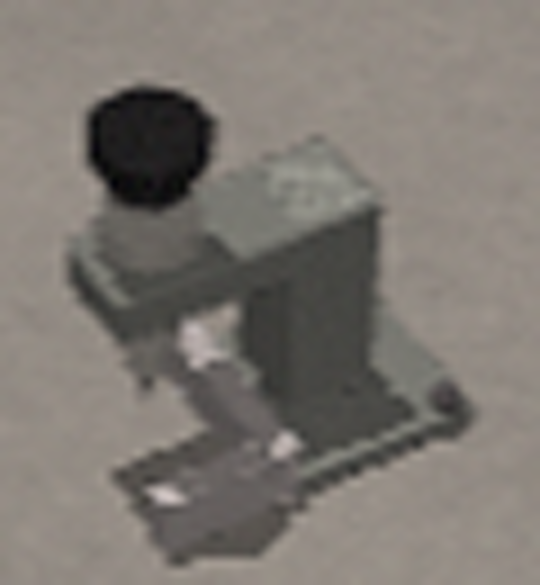

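View pics/jig_top.png

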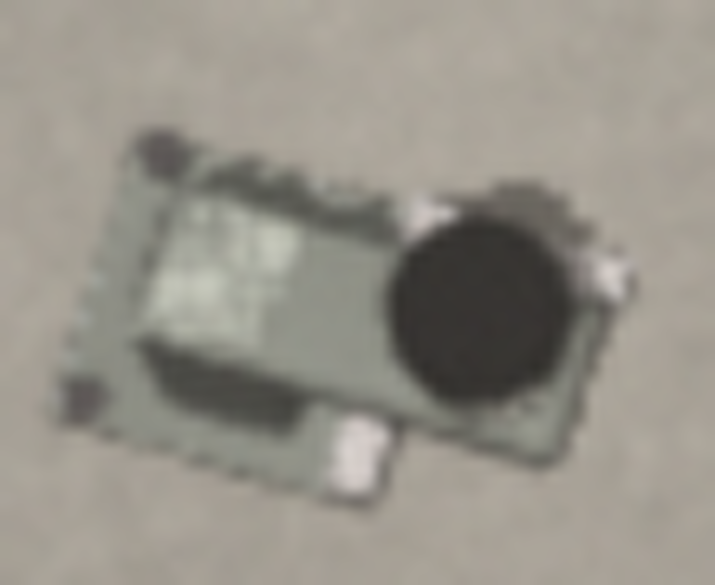

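```bash
python3 - <<'E'
from h import *
def cr(n,x,y):
    x0,y0,s=((315,170,9) if n=="scene" else (255,185,13)); return ((x+.5)/s-.5+x0,(y+.5)/s-.5+y0)
for n,roi in(("scene",(315,170,375,235)),("top",(255,185,310,230))):
    z=np.load(f"pics/{n}0.npz"); p,d=z['p'],z['d']; x0,y0,x1,y1=roi
    v,u=np.mgrid[y0:y1,x0:x1]
    c=p[y0:y1,x0:x1].max(2); m=(c<65 if n=="top" else c<35).astype(np.uint8)
    N,l,st,ce=cv2.connectedComponentsWithStats(m); k=1+np.argmax(st[1:,4]); print(n,'knob px',st[k],ce[k]+[x0,y0])
    pts=cloud(n,d,roi).reshape(y1-y0,x1-x0,3); kp=pts[l==k]; print(' z',np.percentile(kp[:,2],[10,50,90]))
    if n=="top": print(' knob centre z.16',onz(n,[ce[k]+[x0,y0]],.16))
    t=kp[kp[:,2]>.15]; print(' mean top pts',t.mean(0),np.median(t,0),cv2.minEnclosingCircle((t[:,:2]*1000).astype(np.float32)))
    a=pts[(abs(pts[...,2]-.102)<.007)]; print(' arm',len(a),cv2.minAreaRect((a[:,:2]*1000).astype(np.float32)))
E=[("near arm edge",(150,345),(545,465),.102,'y'),("far arm edge",(195,190),(395,242),.102,'y'),("foot left",(130,150),(55,410),.01,'x'),("foot bottom",(55,410),(370,508),.01,'y'),("arm end",(545,465),(605,315),.102,'x')]
for nm,a,b,z,ax in E:
    P=onz("top",[cr("top",*a),cr("top",*b)],z); dd=P[1]-P[0]; ang=np.degrees(np.arctan2(dd[1],dd[0]))
    print(nm,np.round(P*1000,1).tolist(),round(ang,1))
E
```

```text
scene knob px [ 10  10  13  13 122] [330.99180328 185.89344262]
 z [0.14905867 0.15978327 0.16253494]
 mean top pts [0.58564763 0.02751715 0.15946304] [0.58583408 0.02722638 0.16008781] ((582.6283569335938, 29.112720489501953), 20.61358642578125)
 arm 279 ((590.7303466796875, 60.43928909301758), (108.94801330566406, 43.598628997802734), 77.02584075927734)
top knob px [ 30  17  14  14 143] [291.3986014  208.40559441]
 z [0.15459832 0.15934358 0.1647941 ]
 knob centre z.16 [[0.5782678  0.03206607 0.16      ]]
 mean top pts [0.57201279 0.03050201 0.19091375] [0.57749017 0.0330028  0.15934358] ((436.86444091796875, 0.5060234069824219), 165.25399780273438)
 arm 288 ((586.7974853515625, 61.28337478637695), (107.58428192138672, 40.88008117675781), 73.54069519042969)
near arm edge [[581.2, 113.2, 102.0], [552.5, 18.5, 102.0]] -106.9
far arm edge [[619.1, 103.2, 102.0], [606.5, 55.0, 102.0]] -104.6
foot left [[649.7, 128.2, 10.0], [582.4, 145.5, 10.0]] 165.6
foot bottom [[582.4, 145.5, 10.0], [557.6, 65.6, 10.0]] -107.2
arm end [[552.5, 18.5, 102.0], [588.9, 4.6, 102.0]] -20.9
```

```bash
cat >> h.py <<'E'
from scipy.spatial.transform import Rotation as Ro
YAW=np.radians(-16.3); KN=np.array([.5785,.0320])
EX=np.array([np.cos(YAW),np.sin(YAW)]); EY=np.array([-EX[1],EX[0]])
O=KN+.035*EX+.025*EY
def jig(x,y): return O+EX*x/1000+EY*y/1000
def tojig(P): P=np.asarray(P)[...,:2]-O; return np.stack([P@EX,P@EY],-1)*1000
def go(xyz,yaw=None):
    "cm shift in tool axes and roll deg; yaw = wanted world angle of tool x, deg"
    o=get_obs(); R=Ro.from_quat(o['tool_rot']); M=R.as_matrix()
    s=M.T@(np.array(xyz)-o['eef_pos'])*100
    a=np.degrees(np.arctan2(M[1,0],M[0,0])); 
    print('t',round(o['clock'],2),'tcp',np.round(o['eef_pos']*1000,1),'toolx ang',round(a,2),'tilt',round(np.degrees(np.arccos(-M[2,2])),2),'q',np.round(o['joint_pos'],2),'F',np.round(o['ft_force'],2),'T',np.round(o['ft_torque'],2),'w',round(o['grip_width']*1000,1))
    print(' shift cm',np.round(s,2),'roll',None if yaw is None else round(-((yaw-a+180)%360-180),2))
E
python3 - <<'E'
from h import *
print('origin',O,'rail target',jig(-90,-25))
a=np.radians(-6.26); g=np.array([.5603,-.1345])-.04*np.array([np.cos(a),np.sin(a)]); print(g)
go([*g,.12],-96.26)
for n,uv in(("jar",(355,153)),): print(onz("top",[uv],.075))
E
python3 -m inch '[[[8.5,-4,-9,1,5],[8.5,-8,-18,2,10],[8.5,-12,-27,3,15],[8.5,-16,-36,4,20],[8.5,-20,-44,5,26]]]'
python3 - <<'E'
from h import *
go([.5205,-.130,.12],-96.26)
E
```

```text
origin [0.61910985 0.0461718 ] rail target [0.52571071 0.04743667]
[ 0.52053851 -0.13013839]
t 0.1 tcp [ 171.2 -469.2  244.5] toolx ang -69.96 tilt 0.11 q [-1.22  0.24  0.    1.34 -0.    1.57] F [0.4  0.41 0.11] T [ 0.   -0.01  0.01] w 85.1
 shift cm [-19.85 -44.44  12.49] roll 26.3
[[ 0.77900525 -0.1674533   0.075     ]]
clock: 0.72
eef_pos: [0.3948, -0.2511, 0.2126]
tool_rot: [-0.668, 0.744, 0.001, 0.0]
ft_force: [0.0, -0.8, 0.4]
grip_width: 0.085
t 0.72 tcp [ 394.8 -251.1  212.6] toolx ang -96.17 tilt 0.11 q [-0.57  0.2  -0.14  1.24  0.    2.68] F [ 0.01 -0.84  0.44] T [-0.04 -0.03  0.01] w 85.0
 shift cm [-13.37 -11.2    9.27] roll 0.09
```

```bash

python3 -m inch '[[[8.5,-3,-2.5,2,-10],[8.5,-6,-5,3,-20],[8.5,-9,-7.5,5,-30],[8.5,-12,-10,7,-40],[8.5,-13.4,-11.2,9,-52]]]'
python3 -m inch '[[[8.5,0,0,0,-10],[8.5,0,0,0,-20],[8.5,0,0,0,-30],[8.5,0,0,0,-40],[8.5,0,0,0,-52]]]'
python3 -m inch '[[[8.5,0,0,0,-10],[8.5,0,0,0,-20],[8.5,0,0,0,-30],[8.5,0,0,0,-40],[8.5,0,0,0,-52]]]'
python3 - <<'E'
from h import *
go([.5205,-.130,.06],83.74)
E
```

```text
clock: 1.35
eef_pos: [0.5216, -0.128, 0.1215]
tool_rot: [0.924, -0.382, -0.001, -0.001]
ft_force: [-0.0, 0.4, 0.5]
grip_width: 0.085
clock: 1.98
eef_pos: [0.5212, -0.1279, 0.121]
tool_rot: [0.999, 0.054, -0.001, -0.001]
ft_force: [0.2, -0.5, 0.2]
grip_width: 0.0851
clock: 2.6
eef_pos: [0.5207, -0.1278, 0.1204]
tool_rot: [0.878, 0.479, -0.001, -0.002]
ft_force: [0.8, 0.7, -0.7]
grip_width: 0.0849
t 2.6 tcp [ 520.7 -127.8  120.4] toolx ang 57.24 tilt 0.26 q [-0.24  0.4  -0.11  1.07  0.    0.33] F [ 0.8   0.69 -0.65] T [-0.03 -0.01  0.02] w 84.9
 shift cm [-0.2   0.13  6.04] roll -26.5
```

```bash

python3 -m inch '[[[8.5,-0.2,0.1,1,-8],[8.5,-0.2,0.1,2.5,-17],[8.5,-0.2,0.1,4,-26.5],[8.5,-0.2,0.1,6,-26.5],[8.5,-0.2,0.1,6,-26.5]]]'
python3 - <<'E'
from h import *
for n,roi in(("scene",(225,190,335,285)),("top",(310,175,390,275))):
    p,d=optics.camera(n); x0,y0,x1,y1=roi
    cv2.imwrite(f"pics/g1{n}.png",cv2.resize(p[y0:y1,x0:x1],None,fx=5,fy=5,interpolation=cv2.INTER_CUBIC)[:,:,::-1])
go([.5205,-.130,.017],83.74)
E
```

```text
clock: 3.22
eef_pos: [0.5184, -0.1294, 0.0585]
tool_rot: [0.745, 0.667, -0.002, -0.004]
ft_force: [-0.4, -0.1, -0.1]
grip_width: 0.0851
t 3.33 tcp [ 520.1 -129.8   60.4] toolx ang 83.74 tilt 0.29 q [-0.25  0.47 -0.18  0.93  0.   -0.14] F [-0.59  0.1  -0.6 ] T [-0.04 -0.04 -0.01] w 85.1
 shift cm [-0.02  0.06  4.34] roll -0.0
```

View pics/g1scene.png

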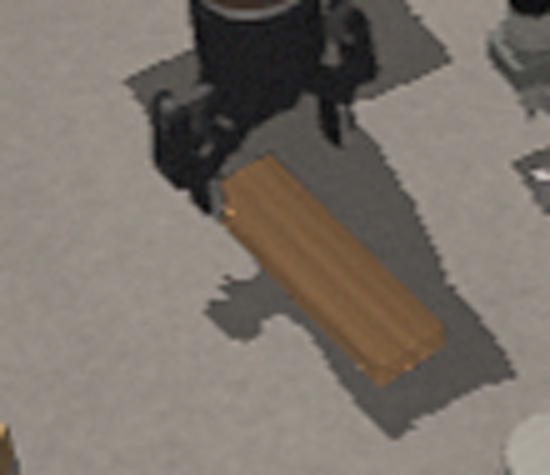

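View pics/g1top.png

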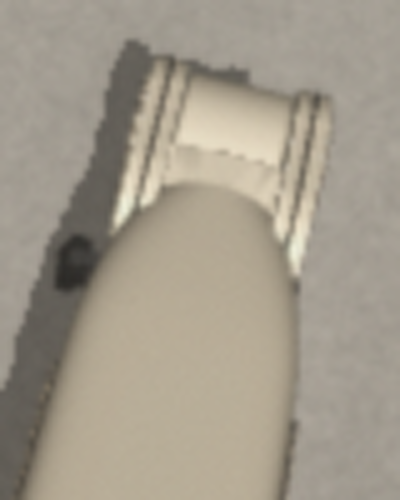

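The scene crop shows the fingers either side of the rail's near end, with the rail between about (245,175) and (410,355) in the crop. In the top view the arm hides the rail. I'll descend and close.

```bash

python3 -m inch '[[[8.5,0,0,1,0],[8.5,0,0,2,0],[8.5,0,0,3,0],[8.5,0,0,3.8,0],[8.5,0,0,4.3,0]]]'
python3 -m inch '[[[8.5,0,0,0.2,0],[4.5,0,0,0.2,0],[4.5,0,0,0.2,0],[4.5,0,0,0.2,0],[4.5,0,0,0.2,0]]]'
python3 -m inch '[[[4.5,0,0,0,0],[4.5,0,0,0,0],[4.5,0,0,0,0],[4.5,0,0,-0.1,0],[4.5,0,0,-0.3,0]]]'
python3 - <<'E'
from h import *
go([.5205,-.130,.019],83.74)
E
```

```text
clock: 3.95
eef_pos: [0.5195, -0.1296, 0.0166]
tool_rot: [0.745, 0.667, -0.001, -0.003]
ft_force: [0.3, -0.2, 0.5]
grip_width: 0.085
clock: 4.58
eef_pos: [0.5201, -0.1297, 0.0153]
tool_rot: [0.745, 0.667, -0.001, -0.002]
ft_force: [-0.9, 0.1, 3.6]
grip_width: 0.0487
clock: 5.2
eef_pos: [0.5194, -0.1296, 0.0177]
tool_rot: [0.745, 0.667, -0.001, -0.003]
ft_force: [-1.3, 0.5, -1.1]
grip_width: 0.0487
t 5.2 tcp [ 519.4 -129.6   17.7] toolx ang 83.74 tilt 0.36 q [-0.25  0.52 -0.23  0.83  0.   -0.14] F [-1.27  0.46 -1.09] T [0.02 0.05 0.05] w 48.7
 shift cm [-0.03  0.12 -0.13] roll -0.0
```

```bash

python3 - <<'E'
from h import *
print(tojig(get_obs()['eef_pos']))
go([*jig(-150,-120),.0185],73.7)
E
```

```text
[ -46.39575787 -196.66200993]
t 5.2 tcp [ 519.4 -129.6   17.7] toolx ang 83.74 tilt 0.36 q [-0.25  0.52 -0.23  0.83  0.   -0.14] F [-1.27  0.46 -1.09] T [0.02 0.05 0.05] w 48.7
 shift cm [ 9.36 -8.87 -0.  ] roll 10.04
```

```bash

python3 -m inch '[[[4.5,0.5,-3,-0.1,2],[4.5,2,-6,-0.1,5],[4.5,4.5,-9,-0.1,8],[4.5,7,-9,-0.1,10],[4.5,9.4,-8.9,-0.1,10]]]'
python3 - <<'E'
from h import *
p,d=optics.camera("scene"); x0,y0,x1,y1=(215,165,375,285)
cv2.imwrite("pics/m1s.png",cv2.resize(p[y0:y1,x0:x1],None,fx=4.5,fy=4.5,interpolation=cv2.INTER_CUBIC)[:,:,::-1])
print(tojig(get_obs()['eef_pos']))
go([*jig(-148,-35),.0185],73.7)
E
```

```text
clock: 5.82
eef_pos: [0.4405, -0.0257, 0.0195]
tool_rot: [0.8, 0.6, -0.001, -0.003]
ft_force: [0.1, -0.1, -1.3]
grip_width: 0.0487
[-151.13517246 -116.5574944 ]
t 5.88 tcp [441.3 -23.3  19.6] toolx ang 73.87 tilt 0.44 q [-0.06  0.37 -0.48  0.72  0.01  0.23] F [ 1.    2.6  -1.03] T [0.24 0.07 0.08] w 48.8
 shift cm [8.15 0.34 0.14] roll 0.17
```

View pics/m1s.png

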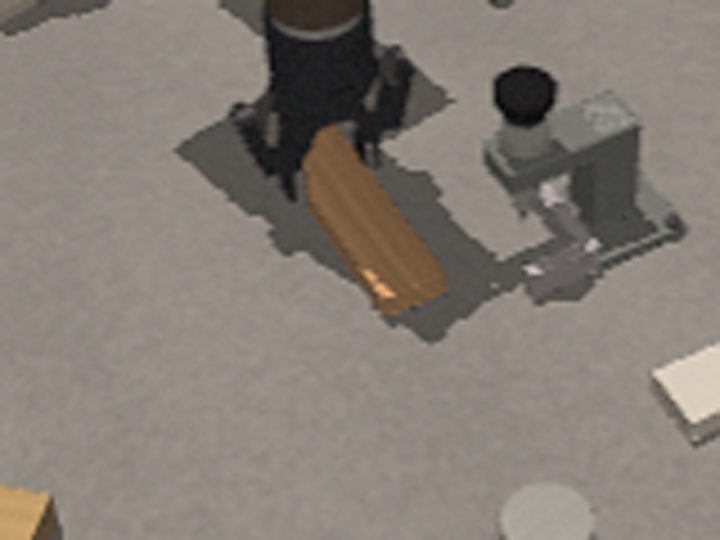

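The rail is in the grip, with its far end near (430,290) in the crop. The jig is clear to its right, knob at (525,95). I'll slide the rail left, under the punch.

```bash

python3 -m inch '[[[4.5,1.5,0.1,0.25,0.2],[4.5,3.5,0.2,0.25,0.2],[4.5,5.5,0.3,0.25,0.2],[4.5,7.2,0.3,0.25,0.2],[4.5,8.0,0.3,0.25,0.2]]]'
python3 - <<'E'
from h import *
P={}
for n,(x0,y0,x1,y1),s in(("scene",(275,165,375,240),7),("top",(250,180,330,270),6)):
    p,d=optics.camera(n); P[n]=p
    cv2.imwrite(f"pics/m2{n}.png",cv2.resize(p[y0:y1,x0:x1],None,fx=s,fy=s,interpolation=cv2.INTER_CUBIC)[:,:,::-1])
print(tojig(get_obs()['eef_pos']))
go([*jig(-135,-32),.0175],73.7)
E
```

```text
clock: 6.5
eef_pos: [0.4666, 0.0534, 0.0174]
tool_rot: [0.8, 0.6, -0.0, -0.004]
ft_force: [-0.2, -0.2, -2.1]
grip_width: 0.0488
[-148.363713    -36.02869897]
t 6.6 tcp [466.6  53.2  17.4] toolx ang 73.74 tilt 0.44 q [ 0.11  0.42 -0.41  0.75  0.01  0.39] F [ 0.43  0.33 -1.29] T [ 0.03  0.14 -0.02] w 49.0
 shift cm [ 0.4   1.34 -0.02] roll 0.04
```

View pics/m2scene.png

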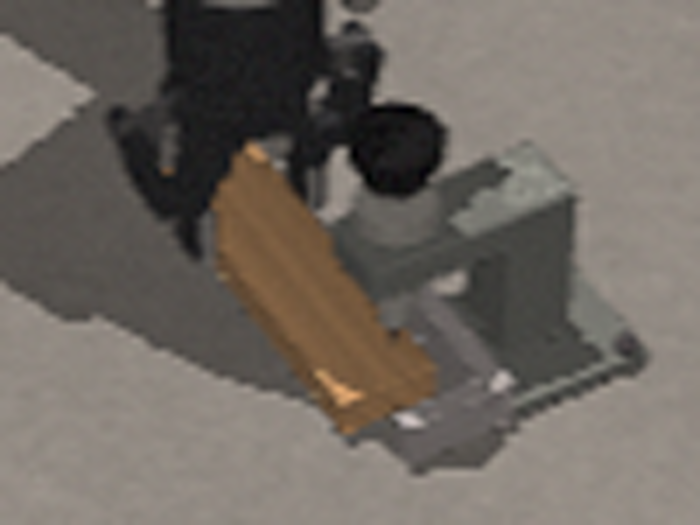

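View pics/m2top.png

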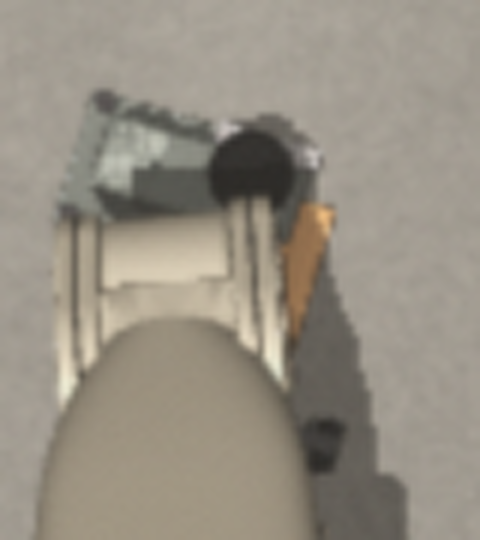

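Both views show the rail's end just past the punch and short of the end stop, end corner at scene-crop (390,400). There's still a gap to the stop and the fence. I'll advance in small steps.

```bash

python3 -m inch '[[[4.5,0.2,0.4,0,0],[4.5,0.4,0.8,0,0],[4.5,0.6,1.2,0.05,0],[4.5,0.7,1.4,0.15,0],[4.5,0.7,1.4,0.2,0]]]'
python3 - <<'E'
from h import *
print(tojig(get_obs()['eef_pos']))
go([*jig(-130,-25),.0155],73.7)
E
```

```text
clock: 7.22
eef_pos: [0.4824, 0.0559, 0.0153]
tool_rot: [0.8, 0.6, -0.0, -0.004]
ft_force: [0.2, -0.3, -0.8]
grip_width: 0.0489
[-133.9873904  -29.0026689]
t 7.22 tcp [482.4  55.9  15.3] toolx ang 73.73 tilt 0.42 q [ 0.11  0.45 -0.37  0.76  0.01  0.4 ] F [ 0.22 -0.27 -0.79] T [-0.05 -0.16  0.07] w 48.9
 shift cm [ 0.4   0.4  -0.02] roll 0.03
```

```bash

python3 -m inch '[[[4.5,0,0.1,0,0],[4.5,0,0.2,0,0],[4.5,0,0.3,0,0],[4.5,0,0.3,0,0],[4.5,0,0.3,0,0]]]'
python3 - <<'E'
from h import *
o=get_obs();print(tojig(o['eef_pos']),'Fjig',o['ft_force'][:2]@EX,o['ft_force'][:2]@EY,o['ft_force'],o['ft_torque'])
E
```

```text
clock: 7.85
eef_pos: [0.4852, 0.0551, 0.0153]
tool_rot: [0.8, 0.6, -0.0, -0.004]
ft_force: [-0.2, -0.4, -0.7]
grip_width: 0.049
[-131.05437711  -29.05121164] Fjig -0.10979406243882564 -0.4348690753489009 [-0.22743419 -0.3865741  -0.71504412] [ 0.00129798  0.12640516 -0.04301416]
```

```bash
cat >> h.py <<'E'
def st():
    o=get_obs(); f=o['ft_force']; print('jig xy',np.round(tojig(o['eef_pos']),2),'z',round(o['eef_pos'][2]*1000,2),'Fx,Fy,Fz',np.round([f[:2]@EX,f[:2]@EY,f[2]],2),'T',np.round(o['ft_torque'],2),'w',round(o['grip_width']*1000,1),'t',round(o['clock'],2))
E
python3 -m inch '[[[4.5,0,0.1,0,0],[4.5,0,0.15,0,0],[4.5,0,0.2,0,0],[4.5,0,0.2,0,0],[4.5,0,0.2,0,0]]]' >/dev/null; python3 -c 'from h import *;st()'
```

```text
jig xy [-130.99  -29.05] z 15.26 Fx,Fy,Fz [-6.7   0.09  5.48] T [ 0.38  1.15 -0.06] w 48.9 t 8.47
```

```bash

python3 -m inch '[[[4.5,0.1,0.05,0,0],[4.5,0.2,0.05,0,0],[4.5,0.3,0.05,0,0],[4.5,0.4,0.05,0,0],[4.5,0.4,0.05,0,0]]]' >/dev/null; python3 -c 'from h import *;st()'
python3 -m inch '[[[4.5,0.1,0.05,0,0],[4.5,0.15,0.05,0,0],[4.5,0.2,0.05,0,0],[4.5,0.2,0.05,0,0],[4.5,0.2,0.05,0,0]]]' >/dev/null; python3 -c 'from h import *;st();go([.5,0,.015],73.7)'
```

```text
jig xy [-130.98  -26.53] z 15.27 Fx,Fy,Fz [-4.06 -5.17  4.13] T [-0.72  0.82 -0.4 ] w 48.6 t 9.1
jig xy [-130.99  -26.18] z 15.29 Fx,Fy,Fz [-3.03 -4.9   4.81] T [-0.79  0.88 -0.36] w 48.4 t 9.72
t 9.72 tcp [486.   57.8  15.3] toolx ang 73.53 tilt 0.67 q [ 0.12  0.46 -0.35  0.77  0.    0.4 ] F [-4.28 -3.85  4.81] T [-0.79  0.88 -0.36] w 48.4
 shift cm [-5.15  2.98  0.01] roll -0.17
```

```bash

python3 -m inch '[[[4.5,0.05,0.05,0,-0.3],[4.5,0.05,0.05,0,-0.6],[4.5,0.05,0.05,0,-1],[4.5,0.05,0.05,0,-1],[4.5,0.05,0.05,0,-1]]]' >/dev/null; python3 -c 'from h import *;st();go([.5,0,.015],73.7)'
python3 -m inch '[[[4.5,0.1,0.05,0,-0.3],[4.5,0.1,0.05,0,-0.6],[4.5,0.1,0.05,0,-1],[4.5,0.1,0.05,0,-1],[4.5,0.1,0.05,0,-1]]]' >/dev/null; python3 -c 'from h import *;st();go([.5,0,.015],73.7)'
```

```text
jig xy [-131.12  -26.77] z 15.36 Fx,Fy,Fz [-4.47 -4.77  5.91] T [-0.44  0.81 -0.66] w 48.5 t 10.35
t 10.35 tcp [485.7  57.3  15.4] toolx ang 74.39 tilt 0.76 q [ 0.12  0.46 -0.35  0.78  0.    0.39] F [-5.63 -3.32  5.91] T [-0.44  0.81 -0.66] w 48.5
 shift cm [-5.13  2.91  0.02] roll 0.69
jig xy [-131.36  -27.18] z 15.41 Fx,Fy,Fz [-5.69 -4.13  6.03] T [-0.6   0.9  -0.78] w 48.7 t 10.97
t 10.97 tcp [485.4  57.   15.4] toolx ang 75.24 tilt 0.88 q [ 0.12  0.46 -0.35  0.78 -0.    0.37] F [-6.62 -2.37  6.03] T [-0.6   0.9  -0.78] w 48.7
 shift cm [-5.13  2.86  0.03] roll 1.54
```

```bash

python3 -m inch '[[[4.5,0.05,0.05,-0.03,0.4],[4.5,0.05,0.05,-0.03,0.8],[4.5,0.1,0.05,-0.03,1.1],[4.5,0.1,0.05,-0.03,1.1],[4.5,0.1,0.05,-0.03,1.1]]]' >/dev/null; python3 -c 'from h import *;st();go([.5,0,.015],73.7)'
python3 -m inch '[[[4.5,0.1,0.05,-0.03,0],[4.5,0.1,0.05,-0.03,0],[5.5,0.1,0.05,-0.03,0],[6.5,0.1,0.05,-0.03,0],[7,0,0,-0.03,0]]]' >/dev/null; python3 -c 'from h import *;st();go([.5,0,.015],73.7)'
```

```text
jig xy [-131.14  -25.55] z 15.61 Fx,Fy,Fz [-5.3   1.94  2.22] T [0.67 0.49 0.13] w 48.7 t 11.6
t 11.6 tcp [486.1  58.5  15.6] toolx ang 74.18 tilt 0.89 q [ 0.12  0.46 -0.35  0.78  0.    0.4 ] F [-4.54  3.35  2.22] T [0.67 0.49 0.13] w 48.7
 shift cm [-5.24  2.93  0.05] roll 0.48
jig xy [-130.2  -25.3] z 16.17 Fx,Fy,Fz [-0.77  0.25 -0.12] T [-0.01  0.02  0.01] w 70.1 t 12.22
t 12.22 tcp [487.   58.4  16.2] toolx ang 74.18 tilt 0.79 q [ 0.12  0.46 -0.34  0.78  0.    0.4 ] F [-0.67  0.46 -0.12] T [-0.01  0.02  0.01] w 70.1
 shift cm [-5.27  2.84  0.11] roll 0.48
```

```bash

python3 -m inch '[[[8.5,0,0,-0.1,0],[8.5,0,0,-0.3,0],[8.5,0,0,-2,0],[8.5,0,0,-4,0],[8.5,0,0,-6,0]]]' >/dev/null; python3 -c 'from h import *;st();go([*jig(-150,-130),.09],73.7)'
python3 -m inch '[[[8.5,-2,-0.4,-1,0.2],[8.5,-4,-0.8,-2,0.4],[8.5,-6,-1.2,-2,0.4],[8.5,-8,-1.6,-2,0.4],[8.5,-10,-2,-2,0.4]]]' >/dev/null
python3 - <<'E'
from h import *
st()
for n,(x0,y0,x1,y1),s in(("scene",(265,165,375,245),7),("top",(250,180,370,280),6)):
    p,d=optics.camera(n); np.savez(f"pics/m3{n}.npz",p=p,d=d)
    cv2.imwrite(f"pics/m3{n}.png",cv2.resize(p[y0:y1,x0:x1],None,fx=s,fy=s,interpolation=cv2.INTER_CUBIC)[:,:,::-1])
go([*jig(-38,-122),.09],73.9)
E
```

```text
jig xy [-129.43  -25.  ] z 76.86 Fx,Fy,Fz [ 0.58 -0.32  0.15] T [ 0.04  0.03 -0.03] w 85.1 t 12.85
t 12.85 tcp [487.9  58.5  76.9] toolx ang 74.19 tilt 0.78 q [ 0.12  0.38 -0.28  0.93  0.    0.4 ] F [ 0.46 -0.47  0.15] T [ 0.04  0.03 -0.03] w 85.1
 shift cm [-10.49  -2.16  -1.24] roll 0.49
jig xy [-149.52 -127.18] z 97.37 Fx,Fy,Fz [-0.2  -1.18 -0.57] T [-0.04  0.02  0.02] w 84.6 t 13.47
t 13.57 tcp [439.3 -34.4  97.3] toolx ang 73.57 tilt 0.92 q [-0.08  0.26 -0.38  0.94 -0.    0.21] F [-0.23  0.05  0.03] T [-0.   -0.06  0.03] w 85.2
 shift cm [ 0.61 11.21  0.56] roll -0.33
```

View pics/m3scene.png

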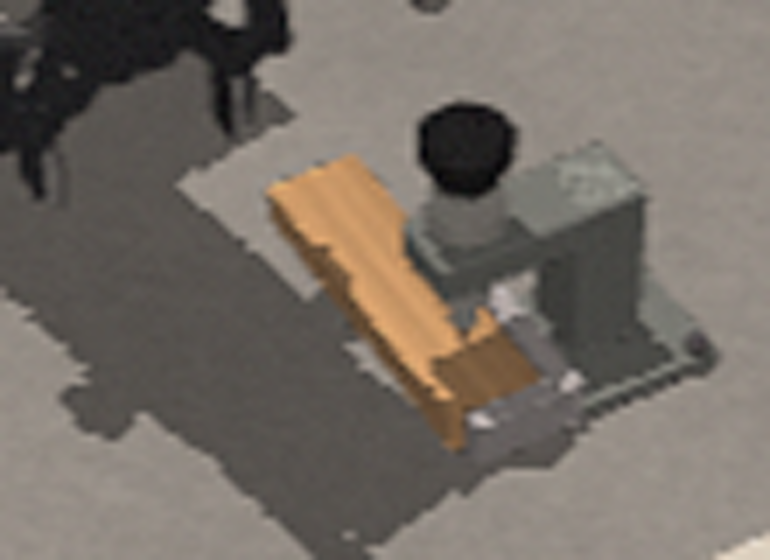

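View pics/m3top.png

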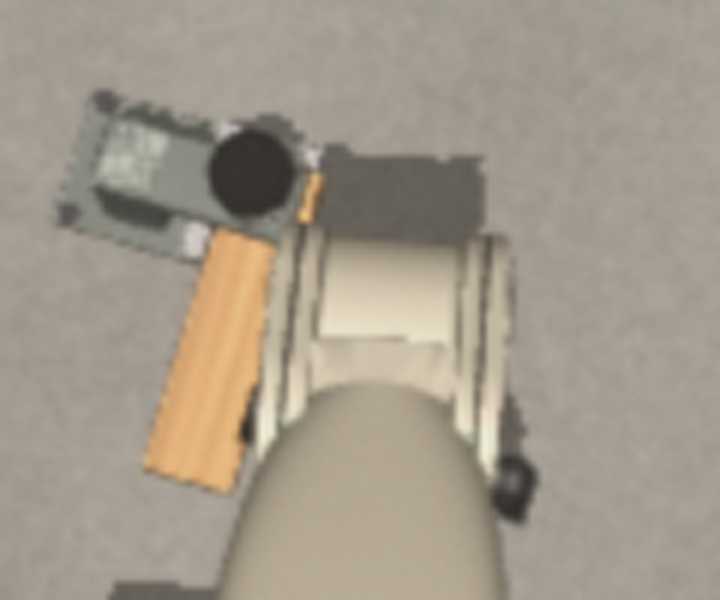

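The rail now looks seated. In the scene crop its end meets the stop near (500,400), and in the top crop its edge lines up with the fence block at (195,240). I'll confirm with gentle pushes, first on the side using an open finger's back.

```bash

python3 -m inch '[[[8.5,0,3,0.5,-0.3],[8.5,0.2,6,0.5,-0.3],[8.5,0.4,9,0.5,-0.3],[8.5,0.6,11.2,0.5,-0.3],[8.5,0.6,11.2,0.5,-0.3]]]' >/dev/null; python3 -c 'from h import *;st();go([*jig(-38,-122),.012],73.9)'
```

```text
jig xy [ -37.14 -122.41] z 90.11 Fx,Fy,Fz [-0.58  0.34 -0.54] T [-0.02  0.06  0.03] w 84.5 t 14.2
t 14.2 tcp [549.1 -60.9  90.1] toolx ang 73.82 tilt 0.91 q [-0.11  0.47 -0.09  1.03 -0.    0.17] F [-0.46  0.49 -0.54] T [-0.02  0.06  0.03] w 84.5
 shift cm [0.09 0.03 7.81] roll -0.08
```

```bash

python3 -m inch '[[[8.5,0,0,2,0],[8.5,0,0,4,0],[8.5,0,0,6,0],[8.5,0,0,7.2,0],[8.5,0,0,7.7,0]]]' >/dev/null; python3 -c 'from h import *;st()'
python3 -m inch '[[[8.5,0.2,0,0.1,0],[8.5,0.4,0,0.1,0],[8.5,0.6,0,0.1,0],[8.5,0.8,0,0.1,0],[8.5,1,0,0.1,0]]]' >/dev/null; python3 -c 'from h import *;st();go([*jig(-38,-107),.012],73.9)'
```

```text
jig xy [ -39.31 -123.08] z 12.51 Fx,Fy,Fz [1.11 0.51 0.39] T [-0.   -0.06  0.04] w 85.0 t 14.82
jig xy [ -39.35 -119.06] z 12.15 Fx,Fy,Fz [ -1.03 -24.78   6.13] T [-2.83  0.96  0.01] w 85.2 t 15.45
t 15.45 tcp [547.9 -57.1  12.2] toolx ang 73.55 tilt 1.37 q [-0.1   0.56 -0.17  0.86 -0.01  0.19] F [ -7.94 -23.49   6.13] T [-2.83  0.96  0.01] w 85.2
 shift cm [ 1.21  0.13 -0.01] roll -0.35
```

```bash

python3 -m inch '[[[8.5,-0.3,0,0,0],[8.5,-0.5,0,0,0],[8.5,-0.5,0,0,0],[8.5,-0.5,0,0,0],[8.5,-0.5,0,0,0]]]' >/dev/null; 
python3 - <<'E'
from h import *
st()
for n,(x0,y0,x1,y1),s in(("scene",(265,165,375,245),7),("top",(250,180,370,280),6)):
    p,d=optics.camera(n); np.savez(f"pics/m4{n}.npz",p=p,d=d)
    cv2.imwrite(f"pics/m4{n}.png",cv2.resize(p[y0:y1,x0:x1],None,fx=s,fy=s,interpolation=cv2.INTER_CUBIC)[:,:,::-1])
E
```

```text
jig xy [ -39.38 -123.66] z 12.2 Fx,Fy,Fz [-0.03  0.18  0.37] T [ 0.01 -0.02 -0.  ] w 85.1 t 16.07
```

View pics/m4scene.png

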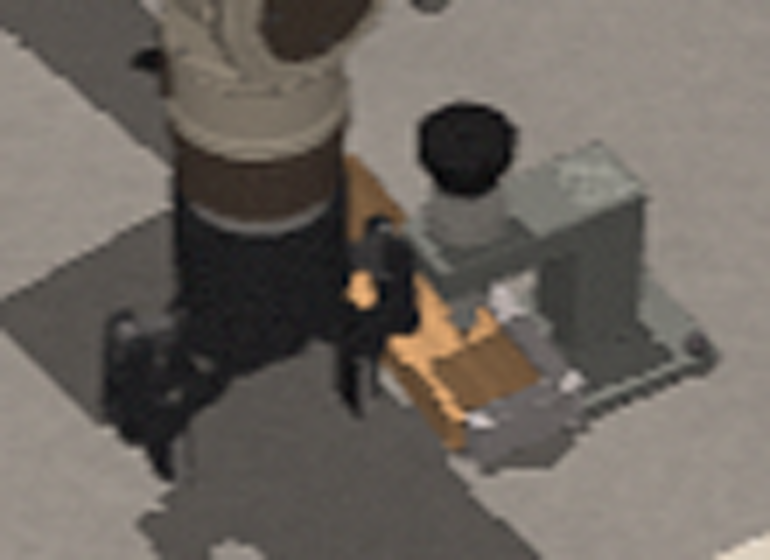

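View pics/m4top.png

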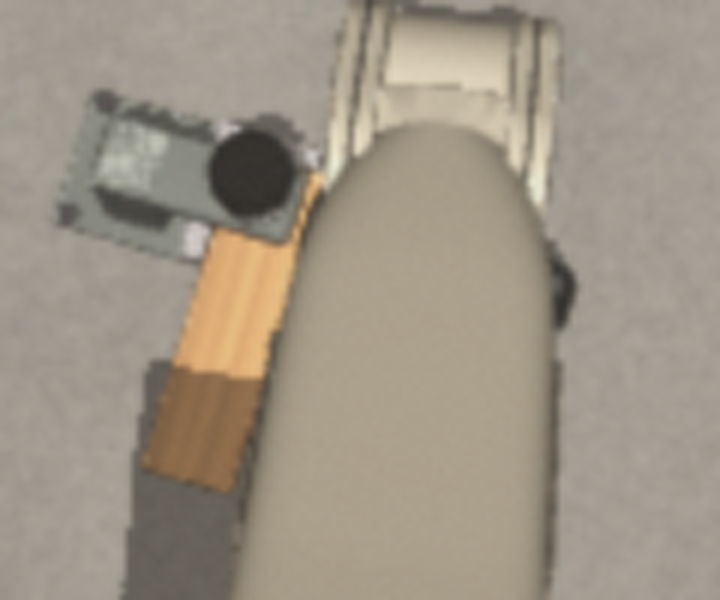

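The scene crop explains the 25 N: the finger's knuckle at (390,270) touched the jig's arm before the finger back reached the rail. The rail hasn't visibly moved. I'll measure where it lies.

```bash
python3 - <<'E'
from h import *
def railfit(f):
    p=np.load(f)['p']; g=p.astype(float); sig=g[...,0]-g[...,2]   # red-blue
    L=[];
    for v in range(222,256):
        row=sig[v,268:300]; 
        # left edge half level
        bg=np.median(row[:4]); k=np.arange(len(row)); hi=np.median(np.sort(row)[-8:])
        t=(bg+hi)/2; j=np.argmax(row>t); 
        if j>0: L.append((268+j-1+(t-row[j-1])/(row[j]-row[j-1]),v))
    L=np.array(L); P=onz("top",L,.022)[:,:2]
    for _ in range(3):
        vx,vy,x,y=cv2.fitLine(P.astype(np.float32)*1000,cv2.DIST_HUBER,0,.01,.01).ravel(); n=np.array([-vy,vx]); r=(P*1000-[x,y])@n; P=P[abs(r)<2]
    a=np.degrees(np.arctan2(vy,vx)); a=(a+90)%180-90
    print(f,'left edge: n',len(P),'yaw',a,'rms',r.std(),'jig coords of ends',tojig(P[[0,-1]]))
for f in("pics/m3top.npz","pics/m4top.npz"): railfit(f)
# near end edge: columns
for f in("pics/m3top.npz",):
    p=np.load(f)['p'].astype(float); sig=p[...,0]-p[...,2]; E=[]
    for u in range(276,289):
        col=sig[250:270,u]; bg=np.median(col[-5:]); hi=np.median(col[:4]); t=(bg+hi)/2; j=np.argmax(col<t); E.append((u,250+j-1+(col[j-1]-t)/(col[j-1]-col[j])))
    P=onz("top",E,.022); print('end edge jig',tojig(P)[[0,len(P)//2,-1]])
    d=np.polyfit(P[:,1],P[:,0],1); print(' angle',np.degrees(np.arctan(d[0])))
# jig lines in top: subpixel arm near edge z .102 and foot front edge
E
```

```text
pics/m3top.npz left edge: n 34 yaw -15.871506 rms 0.23638518255632684 jig coords of ends [[ -60.40345656   -0.83490437]
 [-172.1318849    -1.54530673]]
pics/m4top.npz left edge: n 32 yaw -15.443848 rms 0.33063220326169657 jig coords of ends [[ -60.38379196   -0.90115119]
 [-172.08174425   -1.71415647]]
end edge jig [[-180.62904106  -11.8814836 ]
 [-179.9844574   -31.79083059]
 [-177.85498834  -51.21738548]]
 angle 14.186152184343445
```

```bash
python3 - <<'E'
from h import *
g=np.mean([cv2.cvtColor(np.load(f)['p'],cv2.COLOR_RGB2GRAY).astype(float) for f in("pics/top0.npz",)],0)
def crx(x,y): return ((x+.5)/13-.5+255,(y+.5)/13-.5+185)
# edge tracer: sample perpendicular profiles between two approx crop points, find max gradient subpixel
def trace(a,b,z,nm,half=2.5):
    a=np.array(crx(*a));b=np.array(crx(*b)); t=(b-a)/np.linalg.norm(b-a); n=np.array([-t[1],t[0]]); out=[]
    s=np.arange(-half,half+.01,.1)
    for k in np.linspace(.05,.95,40):
        c=a+(b-a)*k; q=c+s[:,None]*n
        pr=cv2.remap(g.astype(np.float32),q[:,0].astype(np.float32)[None],q[:,1].astype(np.float32)[None],cv2.INTER_CUBIC)[0]
        gr=np.abs(np.gradient(cv2.GaussianBlur(pr[None],(0,0),3)[0])); gr[gr<.5*gr.max()]=0
        out.append(c+n*(gr*s).sum()/gr.sum())
    P=onz("top",out,z)[:,:2]*1000
    for _ in range(3):
        vx,vy,x,y=cv2.fitLine(P.astype(np.float32),cv2.DIST_HUBER,0,.01,.01).ravel(); r=(P-[x,y])@np.array([-vy,vx]); P=P[abs(r)<max(1.5*r.std(),.4)]
    an=np.degrees(np.arctan2(vy,vx)); print(nm,'jig yaw',round(((an+45)%90)-45,2),'n',len(P),'rms',round(r.std(),2),'jig mid',tojig([[x/1000,y/1000]])[0])
trace((160,348),(400,422),.102,"arm near edge left")
trace((400,424),(540,464),.102,"arm near edge right")
trace((160,348),(540,464),.102,"arm near edge whole")
trace((200,190),(390,238),.102,"arm far edge")
trace((60,418),(330,498),.012,"foot front edge")
trace((128,160),(62,395),.012,"foot left edge")
trace((550,462),(600,330),.102,"arm end")
E
```

```text
arm near edge left jig yaw -19.54 n 25 rms 0.4 jig mid [-53.82982855  27.71902267]
arm near edge right jig yaw -18.4 n 22 rms 0.3 jig mid [-56.5769617 -26.4794934]
arm near edge whole jig yaw -19.27 n 19 rms 0.32 jig mid [-54.74263251   8.33996031]
arm far edge jig yaw -13.22 n 24 rms 0.79 jig mid [-14.31364261  30.78505729]
foot front edge jig yaw -16.57 n 22 rms 0.41 jig mid [-67.09645887  47.17824438]
foot left edge jig yaw -15.47 n 25 rms 0.89 jig mid [-32.72474632  87.23470473]
arm end jig yaw -9.81 n 22 rms 0.5 jig mid [-39.35032428 -48.01003484]
```

```bash

python3 -m inch '[[[8.5,-0.3,-1.5,0,-0.2],[8.5,-0.2,-3,0,-0.2],[8.5,0.2,-4.4,0,-0.2],[8.5,0.6,-4.4,0,-0.2],[8.5,1,-4.4,0,-0.2]]]' >/dev/null; python3 -c 'from h import *;st();go([*jig(-84,-109),.012],73.9)'
```

```text
jig xy [ -82.6  -113.15] z 13.0 Fx,Fy,Fz [ 0.04  0.57 -0.19] T [0.02 0.05 0.01] w 84.9 t 16.8
t 16.8 tcp [508.1 -39.2  13. ] toolx ang 73.79 tilt 1.31 q [-0.07  0.49 -0.29  0.8  -0.01  0.21] F [ 0.2   0.53 -0.19] T [0.02 0.05 0.01] w 84.9
 shift cm [ 0.42 -0.14  0.09] roll -0.11
```

```bash

python3 -m inch '[[[8.5,0.1,0,0.05,0],[8.5,0.2,0,0.05,0],[8.5,0.3,0,0.05,0],[8.5,0.4,0,0.05,0],[8.5,0.4,0,0.05,0]]]' >/dev/null; python3 -c 'from h import *;st()'
python3 -m inch '[[[8.5,0.05,0,0,0],[8.5,0.1,0,0,0],[8.5,0.1,0,0,0],[8.5,0.15,0,0,0],[8.5,0.15,0,0,0]]]' >/dev/null; python3 -c 'from h import *;st()'
```

```text
jig xy [ -82.6  -109.18] z 12.37 Fx,Fy,Fz [-0.39  0.11 -0.1 ] T [ 0.06 -0.06 -0.03] w 85.1 t 17.43
jig xy [ -82.58 -107.61] z 12.4 Fx,Fy,Fz [ 0.79  0.87 -0.13] T [ 0.06 -0.05 -0.01] w 85.1 t 18.05
```

```bash

python3 -m inch '[[[8.5,0.05,0,0,0],[8.5,0.1,0,0,0],[8.5,0.1,0,0,0],[8.5,0.1,0,0,0],[8.5,0.1,0,0,0]]]' >/dev/null; python3 -c 'from h import *;st()'
python3 -m inch '[[[8.5,0.05,0,0,0],[8.5,0.1,0,0,0],[8.5,0.1,0,0,0],[8.5,0.1,0,0,0],[8.5,0.1,0,0,0]]]' >/dev/null; python3 -c 'from h import *;st()'
```

```text
jig xy [ -82.61 -106.62] z 12.36 Fx,Fy,Fz [ 0.91 -0.11 -0.08] T [-0.03 -0.03 -0.07] w 84.8 t 18.68
jig xy [ -82.58 -105.77] z 12.34 Fx,Fy,Fz [-0.03 -1.59  0.39] T [-0.18  0.07 -0.04] w 85.0 t 19.3
```

```bash

python3 -m inch '[[[8.5,0.05,0,0,0],[8.5,0.05,0,0,0],[8.5,0.1,0,0,0],[8.5,0.1,0,0,0],[8.5,0.1,0,0,0]]]' >/dev/null; python3 -c 'from h import *;st()'
```

```text
jig xy [ -82.74 -104.83] z 12.28 Fx,Fy,Fz [-0.45 -1.28  1.05] T [-0.22  0.19  0.04] w 84.7 t 19.93
```

```bash

python3 -m inch '[[[8.5,0.03,0,0,0],[8.5,0.06,0,0,0],[8.5,0.06,0,0,0],[8.5,0.06,0,0,0],[8.5,0.06,0,0,0]]]' >/dev/null; python3 -c 'from h import *;st()'
```

```text
jig xy [ -82.81 -104.34] z 12.27 Fx,Fy,Fz [-0.77 -2.65  0.5 ] T [-0.35  0.33 -0.  ] w 84.8 t 20.55
```

```bash

python3 -m inch '[[[8.5,-0.3,0,0,0],[8.5,-0.8,0,0,0],[8.5,-1.2,0,-1,0],[8.5,-2.4,0,-3,0],[8.5,-4.5,0,-6,0]]]' >/dev/null
cat > rf.py <<'E'
from h import *
def railfit(p,v0=222,v1=256):
    sig=p[...,0].astype(float)-p[...,2]; L=[];R=[]
    for v in range(v0,v1):
        row=sig[v,268:310]; hi=np.median(np.sort(row)[-8:]); t=hi/2+np.median(row[:4])/2
        j=np.argmax(row>t)
        if j>0: L.append((268+j-1+(t-row[j-1])/(row[j]-row[j-1]),v))
    P=onz("top",L,.022)[:,:2]*1000
    for _ in range(3):
        vx,vy,x,y=cv2.fitLine(P.astype(np.float32),cv2.DIST_HUBER,0,.01,.01).ravel(); r=(P-[x,y])@np.array([-vy,vx]); P=P[abs(r)<.8]
    a=np.degrees(np.arctan2(vy,vx)); a=(a+90)%180-90
    print('left edge n',len(P),'yaw',round(a,2),'rms',round(r.std(),2),'jig ends',np.round(tojig(P[[0,-1]]/1000),2).tolist())
E
python3 - <<'E'
from rf import *
st()
for n,(x0,y0,x1,y1),s in(("scene",(265,165,375,245),7),("top",(250,180,370,280),6)):
    p,d=optics.camera(n); np.savez(f"pics/m5{n}.npz",p=p,d=d)
    cv2.imwrite(f"pics/m5{n}.png",cv2.resize(p[y0:y1,x0:x1],None,fx=s,fy=s,interpolation=cv2.INTER_CUBIC)[:,:,::-1])
for k in(3,4,5): railfit(np.load(f"pics/m{k}top.npz")['p'])
go([*jig(-205,-27),.08],73.9)
E
```

```text
jig xy [ -82.31 -148.38] z 73.61 Fx,Fy,Fz [ 1.08  0.38 -0.46] T [-0.02 -0.07 -0.02] w 85.1 t 21.18
left edge n 34 yaw -15.87 rms 0.24 jig ends [[-60.4, -0.83], [-172.13, -1.55]]
left edge n 31 yaw -15.54 rms 0.3 jig ends [[-60.38, -0.9], [-172.08, -1.71]]
left edge n 34 yaw -16.39 rms 0.27 jig ends [[-60.55, -0.33], [-172.58, -0.05]]
t 21.27 tcp [501.3 -75.   76.8] toolx ang 73.65 tilt 1.1 q [-0.14  0.4  -0.24  0.94 -0.02  0.15] F [0.52 0.33 0.27] T [ 0.04 -0.06  0.01] w 84.9
 shift cm [ 12.22 -12.61  -0.43] roll -0.25
```

View pics/m5scene.png

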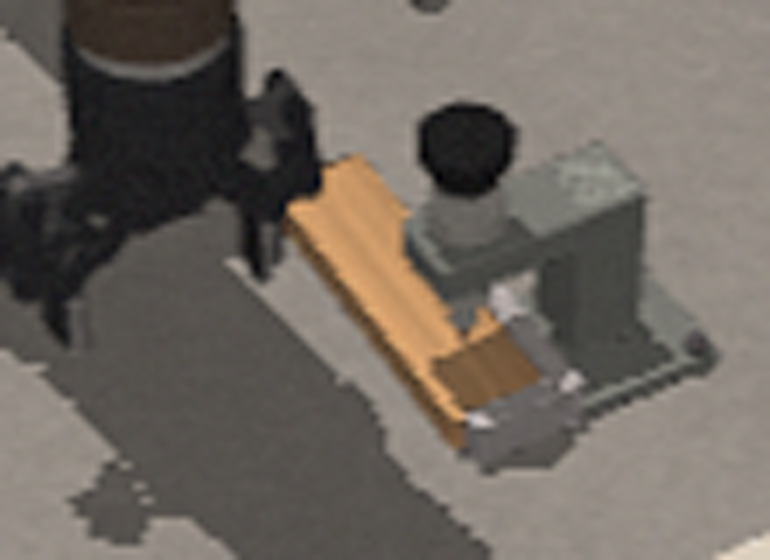

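View pics/m5top.png

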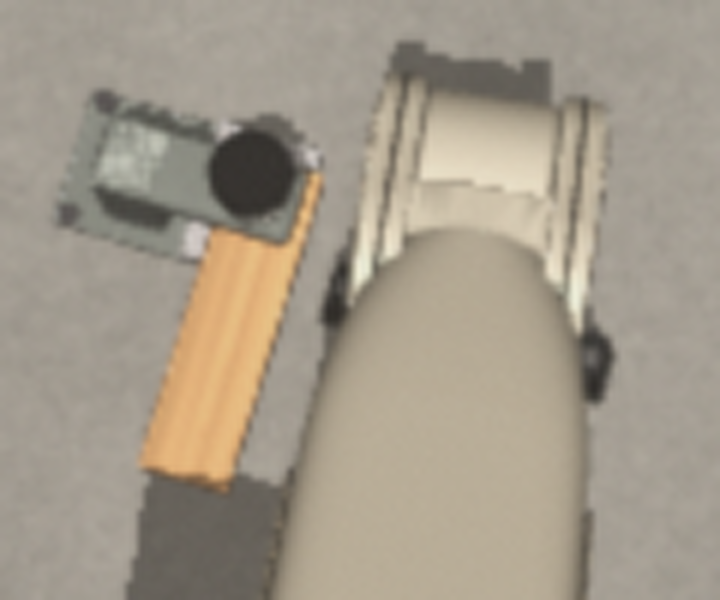

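```bash

python3 -m inch '[[[5,0,-4,0,-0.2],[2,2,-8,0,-0.2],[0,5,-12,0,-0.2],[0,9,-12.6,0,-0.2],[0,11.9,-12.6,0,-0.2]]]' >/dev/null; python3 -c 'from h import *;st();go([*jig(-205,-30),.02],73.9)'
```

```text
jig xy [-205.95  -28.81] z 75.89 Fx,Fy,Fz [-0.16 -0.05 -0.15] T [-0.02 -0.01  0.03] w 0.1 t 21.9
t 21.9 tcp [413.4  76.3  75.9] toolx ang 73.92 tilt 1.06 q [ 0.19  0.26 -0.46  0.87 -0.01  0.47] F [-0.17 -0.   -0.15] T [-0.02 -0.01  0.03] w 0.1
 shift cm [-0.03  0.14  5.59] roll 0.02
```

```bash

python3 -m inch '[[[0,0,0,2,0],[0,0,0.1,4,0],[0,0,0.1,5.5,0],[0,0,0.4,5.6,0],[0,0,0.8,5.6,0]]]' >/dev/null; python3 -c 'from h import *;st()'
python3 -m inch '[[[0,0,0.1,0,0],[0,0,0.2,0,0],[0,0,0.3,0,0],[0,0,0.3,0,0],[0,0,0.3,0,0]]]' >/dev/null; python3 -c 'from h import *;st()'
```

```text
jig xy [-197.93  -29.45] z 20.17 Fx,Fy,Fz [-0.25 -0.09  0.21] T [-0.02  0.04  0.02] w -0.4 t 22.52
jig xy [-195.02  -29.48] z 20.17 Fx,Fy,Fz [ 0.24  0.09 -0.74] T [0.01 0.04 0.01] w 0.2 t 23.15
```

```bash

python3 -m inch '[[[0,0,0.1,0,0],[0,0,0.2,0,0],[0,0,0.25,0,0],[0,0,0.25,0,0],[0,0,0.25,0,0]]]' >/dev/null; python3 -c 'from h import *;st()'
python3 -m inch '[[[0,0,0.1,0,0],[0,0,0.15,0,0],[0,0,0.15,0,0],[0,0,0.15,0,0],[0,0,0.15,0,0]]]' >/dev/null; python3 -c 'from h import *;st()'
```

```text
jig xy [-192.56  -29.5 ] z 20.12 Fx,Fy,Fz [-0.02  0.26  0.41] T [ 0.02 -0.01  0.  ] w -0.1 t 23.77
jig xy [-191.08  -29.51] z 20.1 Fx,Fy,Fz [-0.96 -0.42 -0.16] T [ 0.06 -0.01 -0.04] w 0.2 t 24.4
```

```bash

python3 -m inch '[[[0,0,0.05,0,0],[0,0,0.1,0,0],[0,0,0.1,0,0],[0,0,0.1,0,0],[0,0,0.1,0,0]]]' >/dev/null; python3 -c 'from h import *;st()'
python3 -m inch '[[[0,0,0.05,0,0],[0,0,0.1,0,0],[0,0,0.1,0,0],[0,0,0.1,0,0],[0,0,0.1,0,0]]]' >/dev/null; python3 -c 'from h import *;st()'
```

```text
jig xy [-190.1   -29.51] z 20.09 Fx,Fy,Fz [-0.54  0.05  1.13] T [0.05 0.   0.01] w 0.5 t 25.02
jig xy [-189.33  -29.57] z 20.02 Fx,Fy,Fz [-0.92  0.78  0.75] T [ 0.03  0.3  -0.05] w 0.1 t 25.65
```

```bash

python3 -m inch '[[[0,0,0.05,0,0],[0,0,0.1,0,0],[0,0,0.1,0,0],[0,0,0.1,0,0],[0,0,0.1,0,0]]]' >/dev/null; python3 -c 'from h import *;st()'
python3 -m inch '[[[0,0,0.05,0,0],[0,0,0.1,0,0],[0,0,0.1,0,0],[0,0,0.1,0,0],[0,0,0.1,0,0]]]' >/dev/null; python3 -c 'from h import *;st()'
```

```text
jig xy [-189.27  -29.67] z 19.88 Fx,Fy,Fz [-5.05  0.17  3.27] T [ 0.43  0.99 -0.04] w 0.0 t 26.27
jig xy [-189.25  -29.7 ] z 19.72 Fx,Fy,Fz [-5.94  0.55  4.23] T [ 0.46  1.07 -0.03] w -0.2 t 26.9
```

```bash

python3 -m inch '[[[0,0,-0.3,0,0],[0,0,-1,0,0],[0,0,-2,0,0],[0,0,-2,-4,0],[0,0,-2,-9,0]]]' >/dev/null; python3 -c 'from h import *;st();go([*jig(-35,-25),.215],73.9)'
```

```text
jig xy [-209.74  -28.94] z 109.99 Fx,Fy,Fz [1.26 1.47 0.26] T [ 0.04 -0.1   0.02] w -0.4 t 27.52
t 27.52 tcp [409.7  77.3 110. ] toolx ang 73.97 tilt 1.34 q [ 0.19  0.21 -0.41  0.97 -0.01  0.47] F [1.63 1.05 0.26] T [ 0.04 -0.1   0.02] w -0.4
 shift cm [  0.12  17.32 -10.76] roll 0.07
```

```bash

python3 -m inch '[[[0,0,0,-3,0],[0,0,0,-6,0],[0,0,0,-9,0],[0,0,0,-10.8,0],[0,0,0,-10.8,0]]]' >/dev/null; python3 - <<'E'
from rf import *
st()
for n,(x0,y0,x1,y1),s in(("scene",(265,165,375,245),7),("top",(250,180,370,280),6)):
    p,d=optics.camera(n); np.savez(f"pics/m6{n}.npz",p=p,d=d)
    cv2.imwrite(f"pics/m6{n}.png",cv2.resize(p[y0:y1,x0:x1],None,fx=s,fy=s,interpolation=cv2.INTER_CUBIC)[:,:,::-1])
railfit(p,222,248)
go([*jig(-35,-25),.205],73.9)
E
```

```text
jig xy [-207.54  -26.57] z 219.12 Fx,Fy,Fz [0.97 0.12 0.  ] T [ 0.05 -0.03 -0.01] w 0.1 t 28.15
left edge n 6 yaw -6.63 rms 0.32 jig ends [[-73.96, -1.39], [-125.7, -10.58]]
t 28.25 tcp [411.2  78.7 217.3] toolx ang 73.99 tilt 1.38 q [ 0.2   0.11 -0.23  1.25 -0.01  0.48] F [-0.03  0.45 -0.29] T [ 0.03 -0.02  0.02] w -0.0
 shift cm [ 0.15 17.38  0.96] roll 0.09
```

View pics/m6scene.png

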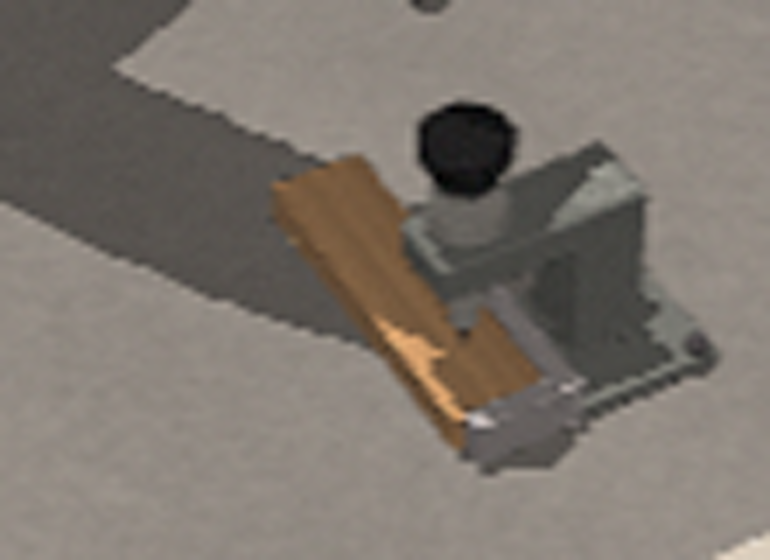

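View pics/m6top.png

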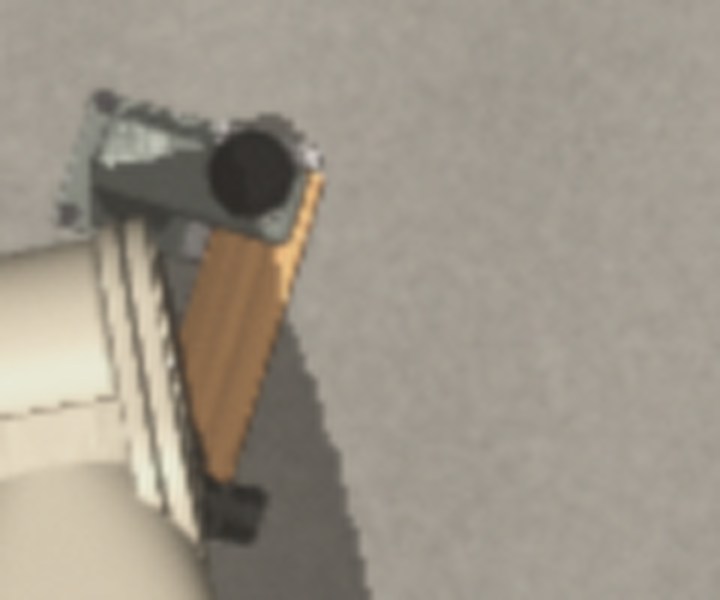

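The scene crop shows the rail's end flush against the stop at (500,395), along the fence, with the knob still up at (467,150). Next I'll go over the knob with the fingers shut.

```bash

python3 -m inch '[[[0,0.1,4,0,0],[0,0.1,8,0,0],[0,0.1,12,0,0],[0,0.15,16,0,0],[0,0.15,17.4,0,0]]]' >/dev/null; python3 -c 'from h import *;st();go([*jig(-35,-25),.185],73.9)'
```

```text
jig xy [-33.53 -25.36] z 212.0 Fx,Fy,Fz [-0.43 -1.03  0.67] T [ 0.01  0.01 -0.01] w 0.1 t 28.88
t 28.88 tcp [579.8  31.2 212. ] toolx ang 73.92 tilt 1.53 q [ 0.06  0.43  0.19  1.35 -0.01  0.34] F [-0.7  -0.87  0.67] T [ 0.01  0.01 -0.01] w 0.1
 shift cm [ 0.09 -0.1   2.7 ] roll 0.02
```

```bash

python3 -m inch '[[[0,0,-0.1,0.8,0],[0,0,-0.1,1.6,0],[0,0,-0.1,2.4,0],[0,0,-0.1,2.7,0],[0,0,-0.1,2.7,0]]]' >/dev/null; python3 -c 'from h import *;st();go([*jig(-35,-25),.175],73.9)'
```

```text
jig xy [-35.41 -25.83] z 185.02 Fx,Fy,Fz [-0.42 -0.77 -0.34] T [0.03 0.02 0.03] w 0.0 t 29.5
t 29.5 tcp [577.9  31.3 185. ] toolx ang 73.94 tilt 1.53 q [ 0.06  0.44  0.14  1.29 -0.01  0.34] F [-0.62 -0.62 -0.34] T [0.03 0.02 0.03] w 0.0
 shift cm [0.1  0.06 1.  ] roll 0.04
```

```bash

python3 -m inch '[[[0,0.05,0,0.3,0],[0,0.1,0,0.6,0],[0,0.1,0,0.8,0],[0,0.1,0,0.9,0],[0,0.1,0,1,0]]]' >/dev/null; python3 -c 'from h import *;st();go([*jig(-35,-25),.175],73.9)'
```

```text
jig xy [-35.57 -25.03] z 174.93 Fx,Fy,Fz [ 0.36 -0.24  1.05] T [0.05 0.01 0.01] w 0.2 t 30.12
t 30.12 tcp [577.9  32.1 174.9] toolx ang 73.94 tilt 1.54 q [ 0.06  0.45  0.12  1.27 -0.01  0.34] F [ 0.28 -0.33  1.05] T [0.05 0.01 0.01] w 0.2
 shift cm [ 0.    0.06 -0.01] roll 0.04
```

```bash

python3 -m inch '[[[0,0,0,0.1,0],[0,0,0,0.2,0],[0,0,0,0.3,0],[0,0,0,0.4,0],[0,0,0,0.4,0]]]' >/dev/null; python3 -c 'from h import *;st()'
```

```text
jig xy [-35.49 -25.05] z 171.79 Fx,Fy,Fz [-1.79 -0.78  6.39] T [0.03 0.35 0.  ] w -0.1 t 30.75
```

```bash
for i in 1; do :; done
python3 -m inch '[[[0,0,0,0.15,0],[0,0,0,0.2,0],[0,0,0,0.25,0],[0,0,0,0.25,0],[0,0,0,0.25,0]]]' >/dev/null; python3 -c 'from h import *;st()'
python3 -m inch '[[[0,0,0,0.15,0],[0,0,0,0.2,0],[0,0,0,0.25,0],[0,0,0,0.25,0],[0,0,0,0.25,0]]]' >/dev/null; python3 -c 'from h import *;st()'
```

```text
jig xy [-35.47 -25.04] z 170.31 Fx,Fy,Fz [-1.52 -0.71  6.36] T [-0.01  0.5   0.02] w 0.2 t 31.38
jig xy [-35.5  -24.99] z 168.91 Fx,Fy,Fz [-2.06 -1.01  6.74] T [0.02 0.49 0.  ] w -0.3 t 32.0
```

```bash

python3 -m inch '[[[0,0,0,0.2,0],[0,0,0,0.3,0],[0,0,0,0.3,0],[0,0,0,0.3,0],[0,0,0,0.3,0]]]' >/dev/null; python3 -c 'from h import *;st()'
python3 -m inch '[[[0,0,0,0.2,0],[0,0,0,0.3,0],[0,0,0,0.3,0],[0,0,0,0.3,0],[0,0,0,0.3,0]]]' >/dev/null; python3 -c 'from h import *;st()'
```

```text
jig xy [-35.52 -25.01] z 167.12 Fx,Fy,Fz [-2.97 -0.79  7.29] T [-0.01  0.55  0.  ] w 0.3 t 32.62
jig xy [-35.55 -25.05] z 165.4 Fx,Fy,Fz [-2.32 -1.06  7.15] T [0.04 0.65 0.04] w -0.2 t 33.25
```

```bash

python3 -m inch '[[[0,0,0,0.2,0],[0,0,0,0.3,0],[0,0,0,0.3,0],[0,0,0,0.3,0],[0,0,0,0.3,0]]]' >/dev/null; python3 -c 'from h import *;st()'
```

```text
jig xy [-35.55 -25.02] z 163.83 Fx,Fy,Fz [-2.35 -0.37  6.89] T [-0.01  0.63  0.03] w 0.3 t 33.88
```

```bash

python3 -m inch '[[[0,0,0,0.2,0],[0,0,0,0.3,0],[0,0,0,0.3,0],[0,0,0,0.3,0],[0,0,0,0.3,0]]]' >/dev/null; python3 -c 'from h import *;st()'
```

```text
jig xy [-35.55 -25.03] z 162.33 Fx,Fy,Fz [-3.47 -1.02  7.23] T [-0.    0.67 -0.01] w 0.0 t 34.5
```

```bash

python3 -m inch '[[[0,0,0,0.2,0],[0,0,0,0.3,0],[0,0,0,0.3,0],[0,0,0,0.3,0],[0,0,0,0.3,0]]]' >/dev/null; python3 -c 'from h import *;st()'
```

```text
jig xy [-35.55 -25.04] z 160.95 Fx,Fy,Fz [-3.89 -1.25  8.59] T [-0.01  0.78 -0.02] w -0.2 t 35.12
```

```bash

python3 -m inch '[[[0,0,0,0.2,0],[0,0,0,0.3,0],[0,0,0,0.3,0],[0,0,0,0.3,0],[0,0,0,0.3,0]]]' >/dev/null; python3 -c 'from h import *;st()'
```

```text
jig xy [-35.59 -25.06] z 159.96 Fx,Fy,Fz [-4.08 -1.67 10.69] T [-0.02  0.96  0.02] w -0.2 t 35.75
```

```bash

python3 -m inch '[[[0,0,0,0.25,0],[0,0,0,0.3,0],[0,0,0,0.3,0],[0,0,0,0.3,0],[0,0,0,0.3,0]]]' >/dev/null; python3 -c 'from h import *;st()'
```

```text
jig xy [-35.6  -25.05] z 159.92 Fx,Fy,Fz [-5.94 -2.61 15.58] T [-0.05  1.27 -0.  ] w 0.4 t 36.38
```

```bash

python3 -m inch '[[[0,0,0,0.33,0],[0,0,0,0.33,0],[0,0,0,0.33,0],[0,0,0,0.33,0],[0,0,0,0.33,0]]]' >/dev/null; python3 -c 'from h import *;st()'
```

```text
jig xy [-35.63 -25.07] z 159.89 Fx,Fy,Fz [-6.03 -2.9  16.48] T [-0.09  1.41  0.03] w 0.3 t 37.0
```

```bash

python3 -m inch '[[[0,0,0,0.33,0],[0,0,0,0.33,0],[0,0,0,0.33,0],[0,0,0,0.33,0],[0,0,0,0.33,0]]]' >/dev/null; python3 -c 'from h import *;st()'
```

```text
jig xy [-35.67 -25.08] z 159.9 Fx,Fy,Fz [-6.6  -2.96 17.1 ] T [-0.02  1.46  0.  ] w 0.6 t 37.62
```

```bash

python3 -m inch '[[[0,0,0,-0.4,0],[0,0,0,-1,0],[0,0,0,-2,0],[0,0,0,-3.5,0],[0,0,0,-5,0]]]' >/dev/null; python3 -c 'from h import *;st();go([*jig(-210,-120),.22],73.9)'
```

```text
jig xy [-35.57 -24.38] z 210.61 Fx,Fy,Fz [0.28 0.05 1.49] T [ 0.01  0.01 -0.01] w -0.0 t 38.25
t 38.25 tcp [578.1  32.8 210.6] toolx ang 73.95 tilt 0.73 q [ 0.06  0.42  0.17  1.32 -0.01  0.34] F [ 0.29 -0.03  1.49] T [ 0.01  0.01 -0.01] w -0.0
 shift cm [ -9.5  -17.49  -0.8 ] roll 0.05
```

```bash

python3 -m inch '[[[0,-4,-1,-1,0],[0,-8,-3,-1,0],[0,-12,-5,-1,0],[0,-16,-6,-1,0],[0,-19,-6,-1,0]]]' >/dev/null; python3 - <<'E'
from rf import *
st()
for n,(x0,y0,x1,y1),s in(("scene",(265,165,375,245),7),("top",(250,180,370,280),6)):
    p,d=optics.camera(n); np.savez(f"pics/m7{n}.npz",p=p,d=d)
    cv2.imwrite(f"pics/m7{n}.png",cv2.resize(p[y0:y1,x0:x1],None,fx=s,fy=s,interpolation=cv2.INTER_CUBIC)[:,:,::-1])
railfit(p)
pt=cloud("top",d,(284,200,300,216)); c=p[200:216,284:300].max(2).ravel(); print('knob z',np.median(pt[c<65][:,2]))
sig=p[...,0].astype(float)-p[...,2]; E=[]
for u in range(276,289):
    col=sig[250:270,u]; t=(np.median(col[-5:])+np.median(col[:4]))/2; j=np.argmax(col<t); E.append((u,250+j-1+(col[j-1]-t)/(col[j-1]-col[j])))
print('near end jig',np.round(tojig(onz("top",E,.022))[[1,6,-2]],1).tolist())
E
```

```text
jig xy [ -95.32 -215.9 ] z 224.09 Fx,Fy,Fz [-0.33  0.11  0.23] T [-0.01 -0.07 -0.01] w -0.3 t 38.88
left edge n 34 yaw -16.37 rms 0.26 jig ends [[-60.54, -0.38], [-172.58, -0.05]]
knob z 0.15990603411161985
near end jig [[-179.9, -15.0], [-179.8, -31.7], [-178.6, -48.1]]
```

View pics/m7scene.png

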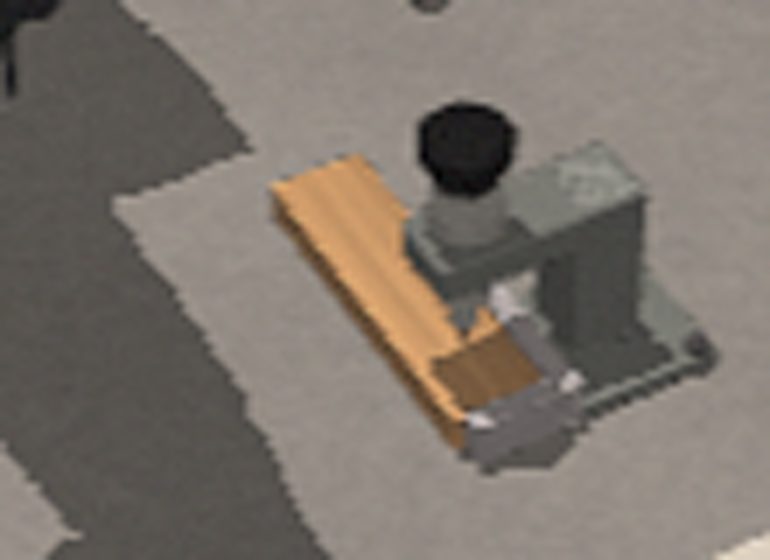

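View pics/m7top.png

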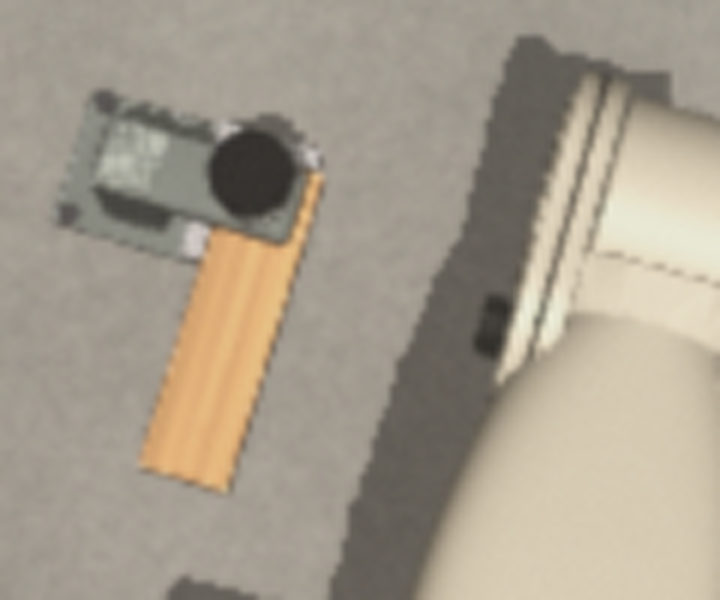

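```bash
python3 - <<'E'
from h import *
from workcell import ticket
a=np.load("pics/top0.npz")['p'].astype(int); b=np.load("pics/m7top.npz")['p'].astype(int)
for n,(x0,y0,x1,y1) in dict(jar=(338,138,372,170),driver=(168,268,242,292),offcut=(405,215,448,260)).items():
    D=abs(a-b)[y0:y1,x0:x1].max(2); print(n,np.percentile(D,[50,99]),(D>60).sum())
print(get_obs()['clock'], ticket.job_done())
E
```

```text
jar [6. 8.] 0
driver [5. 7.] 0
offcut [5. 7.] 0
the job is handed in; nothing more can be done
38.975 None
```

I put the rail in the jig corner, pressed the punch onto the depth nut, let it spring back up, and handed the job in at 39.0 s with the gripper clear.

**Rail:** I gripped it, slid it under the punch against the end stop and fence, and released it. I then pushed it gently on its side (up to about 2.7 N) and its end (about 6 N).
- **Against the stop:** The last end push met a firm stop with no further movement.
- **Final position:** The last top picture gives the rail's yaw as -16.4° and the jig's as about -16.2 to -16.3°. The rail's side is within 0.4 mm of the fence line and its near end about 180 mm from the stop, as it should be.

**Punch:** It bottomed after roughly 12–13 mm. I held it there for about 1.3–1.9 s at 15.6–17.1 N total, which I work out as about 6–7 N beyond the spring. The knob top measured 160 mm afterwards, so it is fully back up.

**Bystanders:** The jar, screwdriver and offcut look the same in the first and last top pictures.

**What went wrong or stays uncertain:**
- **Knock on the jig:** On the first side push, a finger knuckle touched the jig's arm with about 25 N before reaching the rail. That is under the 40 N limit but not gentle. I backed off at once and pushed elsewhere; the rail had not visibly moved.
- **Fence contact:** My readings of the jig's yaw scattered by several degrees from edge to edge, and I did not push at the rail's far end. I could not rule out a gap there of about half a millimetre.

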